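Hold the offcut bay's gate ajar past its sagging bolt

TASK

Take the mallet and knock the red lock peg on the offcut bay's gate all the way down, using the mallet and not the fingers on the peg, then stand or lay the mallet back down on the bench and let go of it. Then take the bolt by its black knob, lift the sagging bolt over the keeper's bent lip while drawing it fully back, and swing the sprung gate about a hand's width (100 mm) ajar. Finish while still holding the gate there, bolt drawn, because its spring would shut it; leave the other things on the bench where they are.

Things in the scene. Friction and masses are not known exactly. Their poses are not given: they have to be found in the camera images.
- bay_front (a point): A point on the offcut bay, a fixed open-topped plywood bay (220 x 350 mm, walls 75 to 95 mm high) holding pine offcuts. Its frame is the bay's frame: x points from the gate into the bay (away from the robot), y along the shut gate from the latch post to the hinge, z up; the bay is turned up to 0.25 rad either way. The point is the centre of the top of the timber latch post (60 x 60 mm, 125 mm high) at the gate's right end, on the line of the shut gate
- keeper_lip (a point): Centre of the top edge of the yellow keeper's bent lip on the latch post, 144 mm above the bench; lip 5 mm thick along y, 34 mm wide. The keeper is open on top; its two yellow cheeks (50 mm high, each side of the bolt's nose, 24 mm apart) stop the gate swinging until the bolt's nose is drawn back past the lip
- gate_hinge (a point): The gate's vertical hinge axis, at the height of the gate's top (125 mm above the bench). The gate is a 240 mm wide, 20 mm thick plywood leaf with the bolt, two steel guide staples (10 mm along y, 28 mm wide, tops 183 mm above the bench, at 130 and 230 mm from the hinge) and the red peg on it; frame as the bay's when shut, it turns with the gate
- gate_edge (a point): Middle of the top of the gate's free end, 246 mm from the hinge axis
- gate (a joint): Gate angle in rad: 0 shut, grows as its free end swings towards the robot (negative x of the bay; clockwise seen from above), up to 1.2. A spring shuts it: about 0.3 Nm at 0, 0.55 Nm at 0.4 rad. 0.4 rad is about 100 mm ajar
- bolt (a joint): How far the bolt is drawn, in m along the gate towards the hinge (bay's +y when shut): 0 shot into the keeper, 0.045 fully back; starts 0 to 2 mm. It drags with about 1.5 N and stays where it is left. It clears the keeper from 0.029 on; it meets the lip at 0.003 unless lifted
- bolt_lift (a joint): How far the bolt is lifted in its worn, tall staples, in m: 0 sagging (it falls back by its weight, 0.25 kg), at most 0.018. Its square nose passes over the lip only when lifted more than 0.012
- bolt_knob (a point): Centre of the bolt's upright black knob, a cylinder 26 mm across and 36 mm high on a 10 mm stem, 213 mm above the bench when sagging; the 12 mm steel rod runs along y 62 mm below it. Knob centre 205 mm from the hinge axis when the bolt is shot. Its frame turns with the gate. The knob moves with bolt, bolt_lift and gate; it does not turn on its own
- peg (a joint): How far the red lock peg is knocked down, in m: 0 fully up, 0.034 fully down; starts 0 to 5 mm down. Resisted by friction and a spring, 8 to 11 N in all; it stays where it is left. While up, its side key stands behind the bolt's tail and the bolt cannot be drawn
- peg_top (a point): Centre of the flat top of the red lock peg (22 mm across head on a 14 mm shaft), 215 mm above the bench when fully up, 181 mm when down. It stands on the gate's robot side, 24 mm in front of the rod's line and 96 mm from the hinge along y
- mallet_grip (a point): A good place to grip the mallet: on the handle's centre line, half-way up, 55 mm from the head's axis (along +x of this frame) and 35 mm above the head's lower face. Wooden handle 24 mm wide, 28 mm high, running along x from the head to 123 mm behind this point (-x). Black rubber head: upright cylinder 52 mm across, 70 mm high, flat faces below and above. The mallet (0.3 to 0.5 kg) stands on its lower face with the handle level, about towards the robot
- water_bottle_mid (a point): Centre of a white drinking bottle, 72 mm across, 200 mm high; bystander
- glue_bottle_mid (a point): Centre of a yellow glue bottle, 52 mm across, 150 mm high; bystander
- screw_jar_mid (a point): Centre of a glass jar, 60 mm across, 75 mm high; bystander
- tape_measure_mid (a point): Centre of a yellow tape measure, 70 x 38 x 66 mm high; bystander
- pencil_mid (a point): Centre of an orange carpenter's pencil lying flat, 175 x 14 x 8 mm; bystander
- batten_mid (a point): Centre of a pine batten, 320 x 45 x 45 mm; bystander
- offcut_mid (a point): Centre of a pine offcut, 90 x 45 x 45 mm; bystander
Things that resemble listed ones, but are neither listed nor needed, are in the scene too. Leave any orange or purple look-alike of the part that bears mallet_grip alone.

How it is judged (in metres and radians):
On the way, in this order (a step that is already met when the one before it is completed fails the run):
1. the lock peg is knocked fully down, the mallet in the hand and the gate still shut (value of joint peg above 0.031 m and height (world z) of mallet_grip above 0.1 m and value of joint gate below 0.05 rad and value of joint bolt below 0.015 m), for 0.05 s.
2. the mallet is back on the bench and let go (height (world z) of mallet_grip below 0.06 m and contact force between the fingers and mallet below 0.2 N and linear speed of mallet below 0.05 m/s), for 0.2 s.
3. the bolt is lifted over the lip, held by the fingers, the gate still shut (value of joint bolt_lift above 0.008 m and value of joint bolt above 0.006 m and value of joint gate below 0.05 rad and contact force between the fingers and gate above 0.5 N), for 0.04 s.
4. the bolt is drawn clear of the keeper (value of joint bolt above 0.032 m), for 0.1 s.
At the end, for the whole second after the job is handed in: The gate stands still between 0.25 and 0.6 rad (about 60 to 145 mm) ajar, held by the fingers and not propped by the mallet; the bolt is drawn at least 32 of its 45 mm, the peg is at least 31 of its 34 mm down, and the mallet rests on the bench untouched (all of step 2 and value of joint gate between 0.25 and 0.6 rad and velocity of joint gate between -0.05 and 0.05 rad/s and value of joint bolt above 0.032 m and value of joint peg above 0.031 m and contact force between the fingers and gate above 0.5 N and contact force between mallet and gate below 0.1 N); the arm keeps its last pose, push and grip.
It fails at once if the fingers push the lock peg (contact force between the fingers and peg above 2 N).
It fails at once if a bystander is moved by more than 30 mm (distance of any of water_bottle_mid, glue_bottle_mid, screw_jar_mid, tape_measure_mid, pencil_mid, batten_mid, offcut_mid from where it was at the start of the episode above 0.03 m).
It also fails if it takes over 58 s, if anything falls off the work surface, if the arm or the gripper's body presses on something with over 40 N, if the wrist force passes 120 N, or if a joint passes its speed limit or range.

ROBOT

A 6-joint arm with a two-finger parallel gripper is mounted at the origin on the work surface. World frame = base frame: x ahead of the robot, y to its left, z up, the work surface at z = 0. Lengths are in m, angles in degrees, forces in N, time in s.
With the tool pointing down it reaches from about 0.25 to 0.725 m from the base axis. Payload 9.7 kg.
Tool frame: the origin (TCP) lies midway between the tips of the shut fingers; the grasp point (between the pads) lies 19 mm behind it; x points along the fingers, y is the direction in which the jaws open and shut, and the axes are right-handed (so a half turn about x gives the same grasp; the last joint's range is limited). The gripper opens to 85 mm and grips with 20 to 120 N. Pads are 22 mm wide; open, the fingers measure 114 mm over their backs; the gripper's body (76 mm by 85 mm) begins 54 mm behind the grasp point. The pads swing forward as they close: fully open they stand 13 mm farther back than shut.
Start: joints at [66.291, 4.979, 10.078, 95.1, 0, 90], TCP at [0.221, 0.504, 0.231] pointing down, gripper open.
Joint ranges: [-179.16, 179.16], [-48.56, 103.87], [-65.8, 70.77], [-126.05, 130.52], [-82.76, 87.17], [-180, 180]. Speed limits (degrees/s): [127.2, 127.2, 147.25, 180, 180, 180].

INTERFACE

Orientations are given as [roll, pitch, yaw] about the fixed x, y, z axes, in that order (R = Rz(yaw) Ry(pitch) Rx(roll)).
In Python, from workcell import bot, cams gives the robot as it stands.
- The arm moves only by the tool apply_moves, never from a script. Its argument "commands" is a list of rows, each a list of 5 numbers: the shift along the tool's x, y, z in m, then the turn about the tool's x in rad, then the opening, from -1 (shut) to 1 (fully open). In form: [[tx, ty, tz, roll, hand], ...]. A call has 1 to 12 rows; each row is the pose to reach, as a shift and turn from the pose measured when the call began, along the tool's axes at that moment; what a row does not reach only later rows make up. A row lasts 1/10 s, in which the tool goes at most 50 mm and 8.59 degrees, less where a joint would pass 70% of its speed; a pose out of reach is approached as far as the arm can. A call with a gripper value outside its range is refused whole. The fingers move at their own pace and stop on an object; "newtons" is the grip in N (left out, the last holds). Time passes only in rows, so rows that repeat a pose let the fingers close. It gives the time, the measured TCP pose, the force and the opening at its end, in the units of the state.
- bot.get_obs(): the state, without advancing time (a new reading comes with each control period).
- cams.camera(name): name is "scene" or "top"; returns a dict with "frame" (400x640x3 uint8, blue, green, red), "depth" (400x640 float32, m along the optical axis (not along the pixel's ray), 0 where there is no reading), "camera_matrix" (3x3 intrinsics, pixels), "R" (3x3) and "t" (3): a world point X has camera coordinates R X + t. Camera axes: x right, y down, z forward; pixel columns grow to the right and rows downward; lengths in m; the calibration is good to about 2 mm. A picture is of the moment at which its call begins.
- bot.job_done(): hands the job in, once; it reports no verdict.
Trained networks look in the newest picture that a camera, given by its name, has taken for a name from the list of things; names that differ only in an ending like _2 or _b are one class to them, and where a whole thing is asked for, a point or a joint stands for the part that bears it (a point fixed in the world has none). Each returns a list of dicts, best first, with "confidence" (0 to 1); they miss things now and then, are a little off and sometimes report something else, mostly with a low value. They report only what shows in the picture. A call takes as long as a camera call. They do not tell look-alikes from the thing itself.
- cams.spot_in(name, camera): "rect" ([left, top, right, bottom] in pixels, round what is visible of it).
The state is a dict: "time": time; "q": joint angles; "qd": joint speeds; "joint_efforts": joint torques, N m; "ee_pos": TCP position; "tcp_rot": TCP orientation; "wrist_force": force on the tool from outside, world axes, zero at the start; "torque": the same for the moment, N m; "opening": finger opening in m.
Only numpy, scipy, OpenCV 4.12 (cv2) and the standard library are available. Lean on these libraries where they do the work, as an engineer would, in place of code of your own. Each camera call takes 0.05 s, during which the arm holds its last target. There are 200 camera calls.

## Working session

There is one attempt and no reset: what is moved stays moved. The work goes in short steps, Python scripts to look and compute and a tool call to move; the robot and the scene stay as the last step left them, time stands still between calls to the robot, and variables do not carry over. Pictures are saved under pics/ and viewed, about 8 in all and at most 12, crops included, and the job is handed in when it is done.

Besides the shell and the picture viewer there is one more tool, called after "Emit:" as name(argument=value, ...), one argument or row to a line, values as JSON. apply_moves: Moves the arm, as the interface text tells. Its arguments: {"type":"object","properties":{"commands":{"type":"array"},"newtons":{"type":"number"}},"required":["commands"]}

```bash
mkdir -p pics; cat > h.py <<'E'
import numpy as np, cv2
from workcell import bot, cams
def world(c,u,v,d):
    K=c["camera_matrix"]; p=np.array([(u-K[0,2])/K[0,0]*d,(v-K[1,2])/K[1,1]*d,d]); return c["R"].T@(p-c["t"])
def cloud(c):
    d=c["depth"]; v,u=np.mgrid[:400,:640]; K=c["camera_matrix"]
    P=np.stack([(u-K[0,2])/K[0,0]*d,(v-K[1,2])/K[1,1]*d,d],-1)
    W=(P-c["t"])@c["R"]; W[d==0]=np.nan; return W
def pix(c,X):
    p=c["camera_matrix"]@(c["R"]@np.array(X)+c["t"]); return p[:2]/p[2]
E
python3 - <<'E'
from h import *
np.set_printoptions(precision=4,suppress=True)
o=bot.get_obs(); print(o["time"],o["ee_pos"],o["tcp_rot"],o["opening"],o["wrist_force"])
for n in ["scene","top"]:
    c=cams.camera(n); cv2.imwrite(f"pics/{n}0.png",c["frame"]); np.save(f"{n}0.npy",c,allow_pickle=True)
    print(n,"cam at",-c["R"].T@c["t"])
    W=cloud(c)
    for k in ["mallet_grip","peg_top","bolt_knob","keeper_lip","bay_front","gate_hinge","gate_edge"]+["water_bottle_mid","glue_bottle_mid","screw_jar_mid","tape_measure_mid","pencil_mid","batten_mid","offcut_mid"]:
        for r in cams.spot_in(k,n)[:3]:
            l,t,R,b=r["rect"]; u,v=int((l+R)/2),int((t+b)/2)
            print(k,round(r["confidence"],2),np.round(r["rect"]),W[min(v,399),min(u,639)])
E
```

```text
0.0 [0.2211 0.5034 0.2306] [ -90.0318   89.9241 -113.7402] 0.08538524408095881 [0.2169 0.2182 0.4677]
scene cam at [1.8937 0.3414 1.5815]
mallet_grip 0.85 [373. 166. 406. 199.] [0.2132 0.3017 0.0373]
mallet_grip 0.84 [450. 224. 471. 271.] [0.5333 0.6124 0.0369]
mallet_grip 0.72 [377. 205. 404. 248.] [0.4774 0.3326 0.0408]
peg_top 0.46 [263. 192. 272. 214.] [ 0.5743 -0.1445  0.1802]
bolt_knob 0.69 [226. 197. 267. 213.] [ 0.4289 -0.2953 -0.0049]
keeper_lip 0.62 [217. 207. 229. 225.] [ 0.6419 -0.3046  0.1459]
bay_front 0.81 [212. 193. 307. 280.] [ 0.6005 -0.1861  0.0071]
gate_hinge 0.75 [219. 195. 297. 237.] [ 0.5897 -0.1862  0.1206]
gate_edge 0.75 [226. 195. 295. 240.] [ 0.6031 -0.1695  0.1264]
water_bottle_mid 0.77 [406. 235. 426. 278.] [0.6774 0.4376 0.1166]
water_bottle_mid 0.44 [264. 190. 274. 211.] [ 0.559  -0.1405  0.1823]
glue_bottle_mid 0.83 [358. 246. 371. 281.] [0.7231 0.2577 0.0897]
glue_bottle_mid 0.72 [226. 197. 267. 216.] [ 0.4345 -0.2936 -0.0051]
screw_jar_mid 0.57 [319. 190. 335. 211.] [0.3987 0.0578 0.0617]
tape_measure_mid 0.62 [232. 177. 243. 195.] [ 0.375  -0.3454  
[... 800 characters left out ...]
0.24 [171. 212. 206. 242.] [0.3615 0.4684 0.046 ]
gate_edge 0.89 [341. 144. 436. 179.] [ 0.5769 -0.1733  0.1531]
water_bottle_mid 0.76 [189. 127. 216. 156.] [0.6259 0.4167 0.1428]
glue_bottle_mid 0.53 [247. 118. 267. 142.] [0.6804 0.2485 0.1095]
screw_jar_mid 0.6 [304. 220. 325. 241.] [0.3589 0.0526 0.073 ]
tape_measure_mid 0.89 [436. 227. 453. 249.] [ 0.3491 -0.3715  0.0667]
tape_measure_mid 0.19 [326.  97. 446. 184.] [ 0.6839 -0.1858  0.0094]
pencil_mid 0.6 [375. 212. 383. 268.] [ 0.3361 -0.1682  0.0073]
batten_mid 0.66 [469. 132. 501. 231.] [ 0.5416 -0.513   0.05  ]
offcut_mid 0.63 [170. 216. 204. 241.] [0.3551 0.476  0.0406]
offcut_mid 0.55 [347. 143. 435. 179.] [ 0.5758 -0.1792  0.1736]
```

```bash
python3 - <<'E'
from h import *
a=cv2.imread("pics/top0.png"); b=cv2.imread("pics/scene0.png")
cv2.imwrite("pics/t1.png",cv2.resize(a[80:320,130:520],None,fx=2,fy=2,interpolation=2))
x=cv2.resize(b[160:300,160:490],None,fx=2.4,fy=2.4,interpolation=2); cv2.imwrite("pics/s1.png",x[:,:800])
y=cv2.resize(a[90:190,320:450],None,fx=6,fy=6,interpolation=2);cv2.imwrite("pics/t2.png",y[:600,:800])
E
```

```text
(no output)
```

View pics/t1.png

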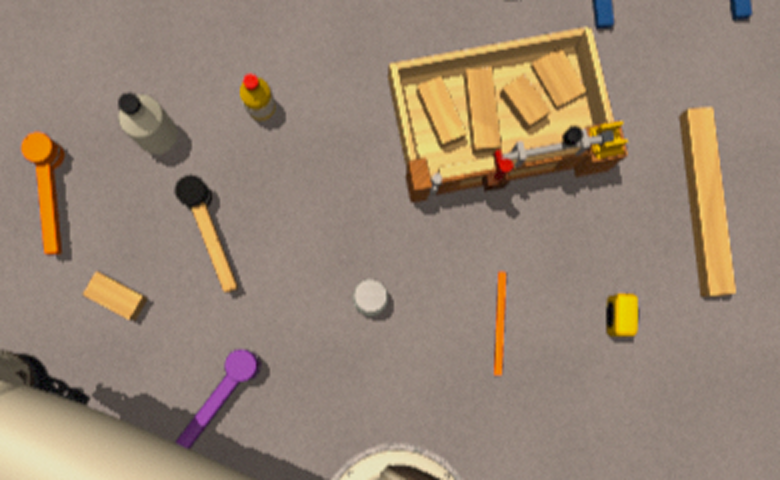

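View pics/s1.png

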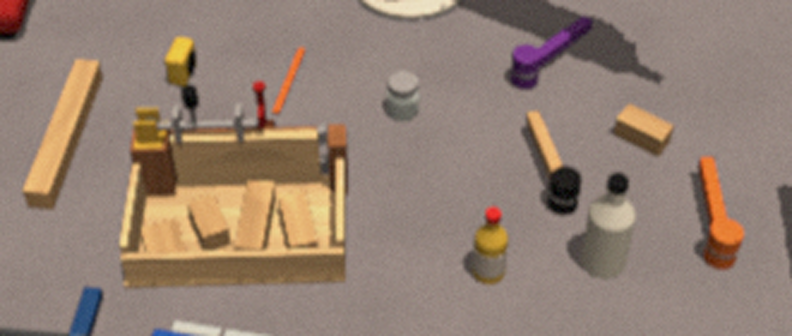

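View pics/t2.png

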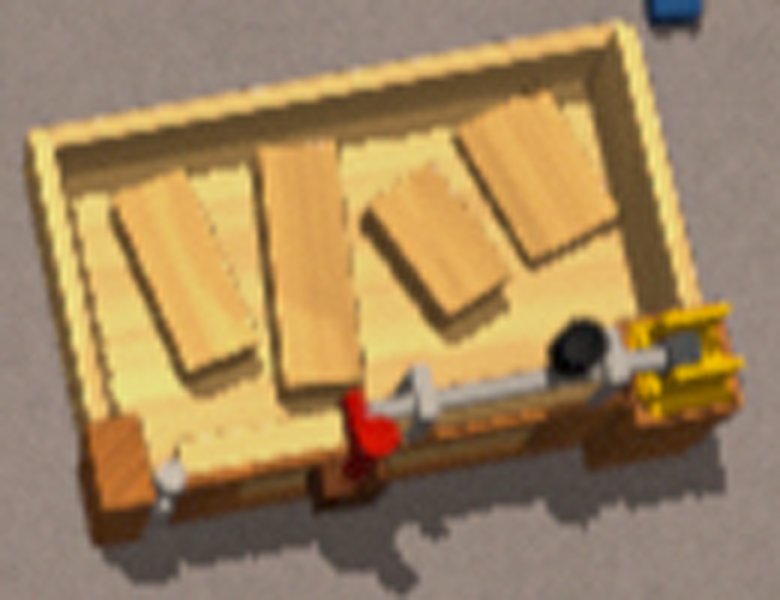

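Top view: black-headed mallet at crop (193,192), handle toward (232,290). Bay at upper right, with the red peg at (502,160), black knob at (573,137) and yellow keeper at (607,140). The orange and purple mallets are decoys. Next, precise measurement.

```bash
cat >> h.py <<'E'
def comp(c,mask,rect):
    l,t,r,b=[int(x) for x in rect]; m=np.zeros((400,640),np.uint8); m[t:b,l:r]=mask[t:b,l:r]
    n,lab,st,ce=cv2.connectedComponentsWithStats(m); i=1+np.argmax(st[1:,4]); return lab==i,st[i],ce[i]
def hsv(c): return cv2.cvtColor(c["frame"],cv2.COLOR_BGR2HSV).astype(int)
def red(c): H=hsv(c); return (((H[...,0]<6)|(H[...,0]>174))&(H[...,1]>180)&(H[...,2]>80)).astype(np.uint8)
def dark(c): return (c["frame"].max(-1)<60).astype(np.uint8)
def tri(a,pa,b,pb):
    P=[c["camera_matrix"]@np.c_[c["R"],c["t"]] for c in (a,b)]
    X=cv2.triangulatePoints(P[0],P[1],np.array(pa,float).reshape(2,1),np.array(pb,float).reshape(2,1)).ravel(); return X[:3]/X[3]
E
python3 - <<'E'
from h import *
np.set_printoptions(precision=4,suppress=True)
T=np.load("top0.npy",allow_pickle=True).item(); S=np.load("scene0.npy",allow_pickle=True).item()
print(T["camera_matrix"][0],S["camera_matrix"][0])
R={}
for nm,c,W,rs in [("top",T,cloud(T),dict(peg=(red,(370,150,395,180)),knob=(dark,(400,135,430,165)),head=(dark,(210,160,245,190)))),
  ("scene",S,cloud(S),dict(peg=(red,(255,185,280,220)),knob=(dark,(228,190,250,215)),head=(dark,(380,220,410,255))))]:
    for k,(f,r) in rs.items():
        m,st,ce=comp(c,f(c),r); w=W[m]; w=w[~np.isnan(w[:,0])]
        R[nm,k]=ce; print(nm,k,st,ce,"med",np.median(w,0),"zmax",np.percentile(w[:,2],95)); 
        hi=w[w[:,2]>np.percentile(w[:,2],95)-.012]; print("   hi",hi.mean(0),(hi.max(0)+hi.min(0))/2,len(hi))
for k in ["peg","knob","head"]: print("tri",k,tri(T,R["top",k],S,R["scene",k]))
# handle
W=cloud(T); m=np.zeros((400,640),bool); m[180:232,215:255]=1
m&=(W[...,2]>.035)&(W[...,2]<.065)&(T["frame"][...,2]>90); w=W[m]; print("handle n",len(w),w.mean(0))
l=cv2.fitLine(w[:,:2].astype(np.float32),cv2.DIST_HUBER,0,.01,.01).ravel(); print(l,np.degrees(np.arctan2(l[1],l[0])), (w[:,:2]-w[:,:2].mean(0))@l[:2]@np.eye(1) if 0 else np.ptp((w[:,:2])@l[:2]))
# bay: yellow-ish rod, walls: high points of bay back wall in top
for nm,c in (("top",T),("scene",S)):
    W=cloud(c); g=(W[...,0]>.5)&(W[...,0]<.9)&(W[...,1]<0)&(W[...,1]>-.42)
    y=hsv(c); yl=(g&(y[...,0]>20)&(y[...,0]<32)&(y[...,1]>190)&(W[...,2]>.13)); w=W[yl]; print(nm,"keeper",len(w),w.mean(0),w.min(0),w.max(0))
    rod=g&(y[...,1]<40)&(W[...,2]>.13)&(W[...,2]<.17)&(c["frame"].max(-1)>100); w=W[rod]
    if len(w)>5: l=cv2.fitLine(w[:,:2].astype(np.float32),cv2.DIST_HUBER,0,.01,.01).ravel(); print("rod",len(w),w.mean(0),l,np.degrees(np.arctan2(l[1],l[0])))
E
```

```text
[460.5071   0.     315.4162] [511.4478   0.     322.6633]
top peg [377 155  10  12  60] [381.15   161.0667] med [ 0.5622 -0.1448  0.2129] zmax 0.2185073286879352
   hi [ 0.5576 -0.147   0.2146] [ 0.5569 -0.1473  0.2145] 38
top knob [412 144   9   9  63] [415.6825 148.0794] med [ 0.6016 -0.2435  0.2304] zmax 0.23485889094068044
   hi [ 0.6038 -0.2448  0.2312] [ 0.6035 -0.2448  0.2299] 49
top head [218 168  18  16 209] [226.2344 175.5789] med [0.5305 0.3485 0.0687] zmax 0.07465311153710391
   hi [0.5316 0.3514 0.0696] [0.5315 0.352  0.0703] 177
scene peg [266 195   4   4  13] [267.3846 196.2308] med [ 0.5694 -0.1421  0.2109] zmax 0.21598287819994125
   hi [ 0.5676 -0.1422  0.2108] [ 0.565  -0.1412  0.2115] 13
scene knob [236 196   6  10  47] [238.5745 200.1277] med [ 0.6197 -0.2397  0.2244] zmax 0.23196110086356653
   hi [ 0.6171 -0.2406  0.2276] [ 0.6158 -0.2412  0.2266] 31
scene head [388 230  14  19 206] [394.2573 239.034 ] med [0.555  0.3561 0.0591] zmax 0.07159565217855789
   hi [0.5438 0.3564 0.0667] [0.5421 0.3562 0.0682] 101
tri peg [ 0.5639 -0.1436  0.207 ]
tri knob [ 0.6066 -0.2463  0.2091]
tri head [0.5366 0.3556 0.0326]
handle n 353 [0.4404 0.3118 0.0481]
[0.9112 0.4119 0.4404 0.3118] 24.321531 0.1631947943018916
top keeper 125 [ 0.6163 -0.3151  0.1589] [ 0.5949 -0.3429  0.1301] [ 0.6413 -0.2341  0.2214]
rod 69 [ 0.5994 -0.2185  0.156 ] [ 0.2328 -0.9725  0.6021 -0.2308] -76.53988
scene keeper 7 [ 0.6389 -0.318   0.1515] [ 0.6133 -0.3323  0.1317] [ 0.6476 -0.2919  0.1684]
rod 74 [ 0.6076 -0.22    0.1546] [ 0.2257 -0.9742  0.6086 -0.2248] -76.95315
```

Measurements are consistent: bay yaw ≈ 13°, peg ≈ (0.561,−0.146), knob ≈ (0.606,−0.245), mallet head ≈ (0.535,0.354) with the handle at 24.3°. Next, a planner helper.

```bash
cat >> h.py <<'E'
from scipy.spatial.transform import Rotation as Ro
def plan(p,jaw=None):
    """tool-frame shift to world point p; roll so the jaw axis (tool y) has world heading jaw (deg, mod 180)"""
    o=bot.get_obs(); R=Ro.from_euler("xyz",o["tcp_rot"],degrees=True).as_matrix()
    s=R.T@(np.array(p)-o["ee_pos"]); h=np.degrees(np.arctan2(R[1,1],R[0,1])); r=0
    if jaw is not None:
        d=(jaw-h+90)%180-90; r=-np.radians(d) # tool x is down
    print("shift",np.round(s,4),"roll",round(r,4),"jaw heading",round(h,2),"ee",np.round(o["ee_pos"],4),"q6",o["q"][5],"t",o["time"])
E
python3 - <<'E'
from h import *
plan([.492,.335,.15],114.3)
print(Ro.from_euler("xyz",bot.get_obs()["tcp_rot"],degrees=True).as_matrix().round(3), bot.get_obs()["q"])
E
```

```text
shift [ 0.0813 -0.0454  0.3158] roll -0.8379 jaw heading 66.29 ee [0.2211 0.5036 0.2313] q6 90.00115713097149 t 1.5
[[-0.     0.402  0.916]
 [-0.     0.916 -0.402]
 [-1.    -0.     0.   ]] [ 6.62907921e+01  4.97985402e+00  1.00760137e+01  9.51000584e+01
 -9.71317994e-04  9.00011571e+01]
```

Emit:
apply_moves(
  commands=[
    [0, -0.0454, 0.3158, -0.838, 1],
    [0, -0.0454, 0.3158, -0.838, 1],
    [0, -0.0454, 0.3158, -0.838, 1],
    [0, -0.0454, 0.3158, -0.838, 1],
    [0, -0.0454, 0.3158, -0.838, 1],
    [0.05, -0.0454, 0.3158, -0.838, 1],
    [0.08, -0.0454, 0.3158, -0.838, 1],
    [0.08, -0.0454, 0.3158, -0.838, 1],
    [0.08, -0.0454, 0.3158, -0.838, 1],
    [0.08, -0.0454, 0.3158, -0.838, 1],
    [0.08, -0.0454, 0.3158, -0.838, 1],
  ],
  newtons=120,
)

```text
time: 2.6
ee_pos: [0.4918, 0.3359, 0.1529]
tcp_rot: [15.0, 89.9, 39.3]
wrist_force: [-0.0, -0.1, -0.3]
opening: 0.0856
```

```bash
python3 - <<'E'
from h import *
plan([.492,.335,.014],114.3)
T=cams.camera("top"); S=cams.camera("scene")
a=T["frame"][140:240,190:290]; b=S["frame"][180:280,340:440]
cv2.imwrite("pics/m2.png",np.hstack([cv2.resize(x,None,fx=4,fy=4,interpolation=2) for x in (a,b)]))
W=cloud(S); Wt=cloud(T)
E
```

```text
shift [ 0.1389 -0.001  -0.0005] roll 0.0009 jaw heading 114.35 ee [0.4918 0.3359 0.1529] q6 9.975949706669713 t 2.6
```

View pics/m2.png

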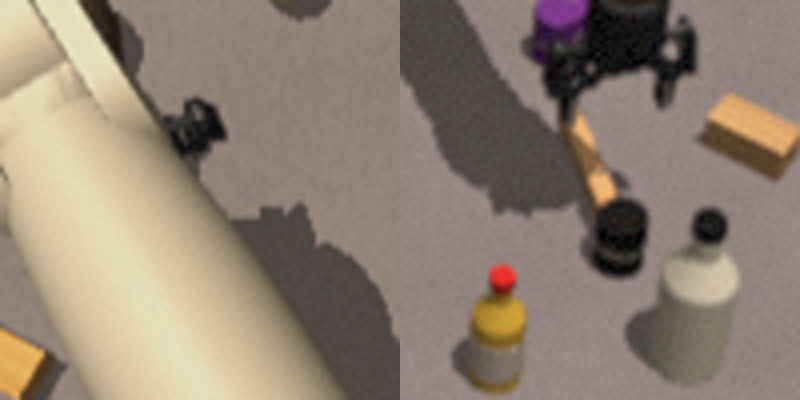

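The gripper straddles the handle: fingers at (565,100) and (665,95) in the right half, handle between and below, head clear in front. Go down and grip.

Emit:
apply_moves(
  commands=[
    [0.05, -0.001, 0, 0, 1],
    [0.09, -0.001, 0, 0, 1],
    [0.12, -0.001, 0, 0, 1],
    [0.139, -0.001, 0, 0, 1],
    [0.139, -0.001, 0, 0, 1],
    [0.139, -0.001, 0, 0, -1],
    [0.139, -0.001, 0, 0, -1],
    [0.139, -0.001, 0, 0, -1],
    [0.139, -0.001, 0, 0, -1],
    [0.139, -0.001, 0, 0, -1],
    [0.139, -0.001, 0, 0, -1],
    [0.139, -0.001, 0, 0, -1],
  ],
  newtons=120,
)

```text
time: 3.9
ee_pos: [0.493, 0.3359, 0.0153]
tcp_rot: [15.8, 89.7, 40.2]
wrist_force: [-2.0, 1.0, 6.1]
opening: 0.0227
```

Emit:
apply_moves(
  commands=[
    [-0.01, 0, 0, 0, -1],
    [-0.05, 0, 0, 0, -1],
    [-0.1, 0, 0, 0, -1],
    [-0.15, 0, 0, 0, -1],
    [-0.2, 0, 0, 0, -1],
    [-0.25, 0, 0, 0, -1],
    [-0.27, 0, 0, 0, -1],
    [-0.27, 0, 0, 0, -1],
    [-0.27, 0, 0, 0, -1],
  ],
)

```text
time: 4.8
ee_pos: [0.4921, 0.335, 0.2842]
tcp_rot: [17.5, 89.8, 41.8]
wrist_force: [1.3, 0.1, -5.1]
opening: 0.0231
```

```bash
python3 - <<'E'
from h import *
np.set_printoptions(precision=4,suppress=True)
S=cams.camera("scene"); np.save("s3.npy",S,allow_pickle=True)
o=bot.get_obs(); ee=o["ee_pos"]; print(o["opening"],o["wrist_force"])
u,v=pix(S,ee).astype(int); print(u,v)
cv2.imwrite("pics/m3.png",cv2.resize(S["frame"][max(0,v-70):v+80,u-75:u+75],None,fx=4,fy=4,interpolation=2)[:600])
a=np.radians(24.35); d=np.array([np.cos(a),np.sin(a)])
W=cloud(S).reshape(-1,3); r=W-[ee[0],ee[1],0]; al=r[:,:2]@d; ac=r[:,:2]@[-d[1],d[0]]
m=(al>.005)&(al<.12)&(abs(ac)<.045)&(W[:,2]>.2)&(W[:,2]<.345)&(S["frame"].reshape(-1,3).max(-1)<90)
print("along",np.percentile(al[m],[2,50,98]),"across",np.percentile(ac[m],[2,50,98]),"z",np.percentile(W[m,2],[2,50,98]),m.sum())
plan([.5,-.17,.3],103.2)
E
```

```text
0.022456317469326362 [-0.0553  0.1438 -4.6216]
395 184
along [0.0074 0.0598 0.078 ] across [-0.0349 -0.0086  0.0359] z [0.2723 0.3272 0.3418] 375
shift [-0.0174 -0.4632 -0.201 ] roll 0.1952 jaw heading 114.38 ee [0.4918 0.3349 0.2832] q6 9.857904202778863 t 4.85
```

View pics/m3.png

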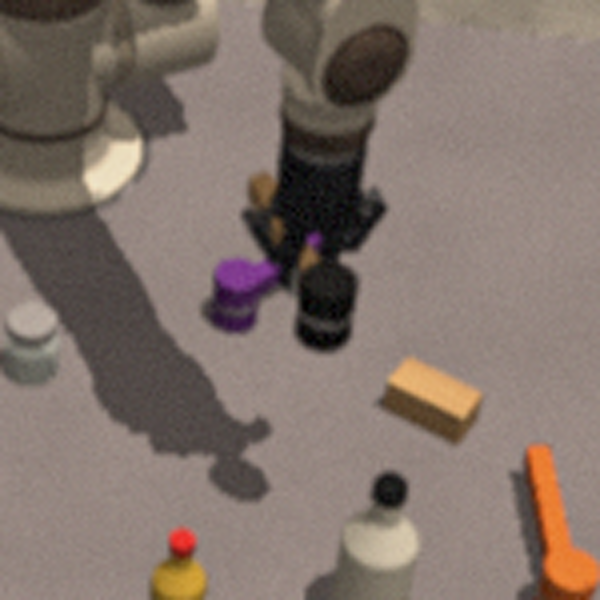

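Mallet held; it hangs in the fingers above the bench (head at (328,305)). Move to above the peg.

```bash
python3 -c "
from h import *
plan([.509,-.154,.275],103.1)"
```

```text
shift [ 0.0076 -0.4524 -0.1862] roll 0.1969 jaw heading 114.38 ee [0.4918 0.3349 0.2832] q6 9.857904202778863 t 4.85
```

Emit:
apply_moves(
  commands=[
    [0, -0.046, -0.019, 0.02, -1],
    [0, -0.092, -0.038, 0.04, -1],
    [0, -0.138, -0.057, 0.06, -1],
    [0, -0.184, -0.076, 0.08, -1],
    [0, -0.23, -0.095, 0.1, -1],
    [0, -0.276, -0.114, 0.12, -1],
    [0, -0.32, -0.132, 0.14, -1],
    [0, -0.366, -0.15, 0.16, -1],
    [0, -0.41, -0.169, 0.18, -1],
    [0, -0.44, -0.18, 0.197, -1],
    [0.0076, -0.4524, -0.1862, 0.197, -1],
    [0.0076, -0.4524, -0.1862, 0.197, -1],
  ],
)

```text
time: 6.05
ee_pos: [0.508, -0.1553, 0.2718]
tcp_rot: [133.8, 89.7, 146.8]
wrist_force: [-0.1, 0.9, -3.5]
opening: 0.0227
```

Emit:
apply_moves(
  commands=[
    [0, 0, 0, 0, -1],
    [0, 0, 0, 0, -1],
    [0, 0, 0, 0, -1],
  ],
)

```text
time: 6.35
ee_pos: [0.508, -0.1542, 0.2717]
tcp_rot: [132.8, 89.7, 145.8]
wrist_force: [0.7, -0.2, -3.9]
opening: 0.0226
```

```bash
python3 - <<'E'
from h import *
np.set_printoptions(precision=4,suppress=True)
S=cams.camera("scene"); T=cams.camera("top"); np.save("s4.npy",S,allow_pickle=True); np.save("t4.npy",T,allow_pickle=True)
plan([.509,-.154,.275],103.1); ee=bot.get_obs()["ee_pos"]
a=np.radians(13.1); d=np.array([np.cos(a),np.sin(a)])
for c in (S,T):
    W=cloud(c).reshape(-1,3); r=W-[ee[0],ee[1],0]; al=r[:,:2]@d; ac=r[:,:2]@[-d[1],d[0]]
    m=(al>.024)&(al<.12)&(abs(ac)<.045)&(W[:,2]>.22)&(W[:,2]<.345)&(c["frame"].reshape(-1,3).max(-1)<90)
    if m.sum(): print("along",np.percentile(al[m],[2,50,98]),"across",np.percentile(ac[m],[2,50,98]),"z",np.percentile(W[m,2],[1,50,99]),m.sum())
u,v=pix(S,[.556,-.143,.25]).astype(int)
a=cv2.resize(S["frame"][v-40:v+40,u-50:u+50],(500,400),interpolation=2)
u,v=pix(T,[.556,-.143,.25]).astype(int)
b=cv2.resize(T["frame"][v-40:v+40,u-30:u+30],(300,400),interpolation=2)
cv2.imwrite("pics/m4.png",np.hstack([a,b]))
E
```

```text
shift [-0.003   0.0002  0.0009] roll -0.0011 jaw heading 103.04 ee [ 0.5081 -0.1544  0.272 ] q6 -29.985903419823593 t 6.45
along [0.0324 0.0691 0.0802] across [-0.023   0.0023  0.0251] z [0.255  0.3072 0.3301] 276
along [0.0267 0.0469 0.0676] across [-0.0078  0.0148  0.0235] z [0.2668 0.3248 0.3327] 162
```

View pics/m4.png

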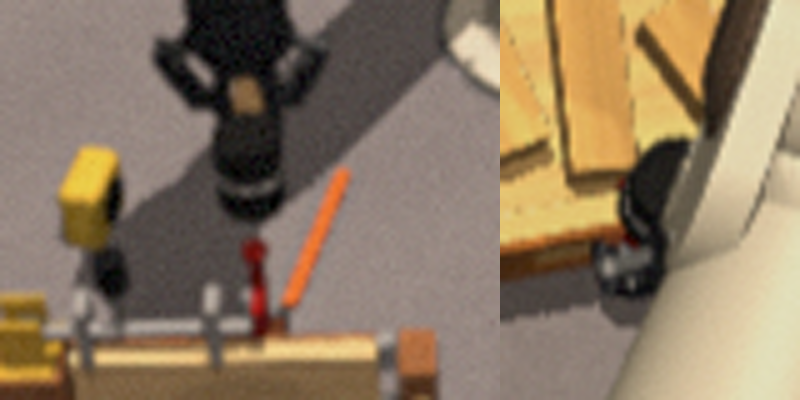

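```bash
python3 - <<'E'
from h import *
np.set_printoptions(precision=2,suppress=True)
S=np.load("s4.npy",allow_pickle=True).item()
u0,v0=pix(S,[.556,-.143,.25]).astype(int); f=lambda X:(pix(S,X)-[u0-50,v0-40])*5
m,st,ce=comp(S,red(S),(u0-10,v0-5,u0+15,v0+30)); W=cloud(S)
print("red px",(ce-[u0-50,v0-40])*5,st, np.nanmedian(W[m],0))
for P in ([.561,-.146,.215],[.561,-.146,.21],[.562,-.144,.213],[.5577,-.1428,.259],[.5577,-.1428,.294],[.5577,-.1428,.213]): print(P,f(P))
ys,xs=np.nonzero(m); print([(y,xs[ys==y].min(),xs[ys==y].max()) for y in np.unique(ys)], u0-50,v0-40)
E
```

```text
red px [256.88 301.88] [267 203   3   8  16] [ 0.58 -0.14  0.17]
[0.561, -0.146, 0.215] [248.9  240.63]
[0.561, -0.146, 0.21] [249.45 245.29]
[0.562, -0.144, 0.213] [251.29 243.73]
[0.5577, -0.1428, 0.259] [249.23 196.4 ]
[0.5577, -0.1428, 0.294] [245.25 162.16]
[0.5577, -0.1428, 0.213] [254.3  240.08]
[(np.int64(203), np.int64(268), np.int64(269)), (np.int64(204), np.int64(268), np.int64(269)), (np.int64(205), np.int64(268), np.int64(269)), (np.int64(206), np.int64(268), np.int64(269)), (np.int64(207), np.int64(268), np.int64(269)), (np.int64(208), np.int64(267), np.int64(269)), (np.int64(209), np.int64(268), np.int64(269)), (np.int64(210), np.int64(268), np.int64(268))] 217 146
```

```bash
python3 -c "
from h import *
plan([.507,-.1515,.205],103.1)"
```

```text
shift [ 0.067   0.0029 -0.0003] roll -0.0011 jaw heading 103.04 ee [ 0.5081 -0.1544  0.272 ] q6 -29.985903419823593 t 6.45
```

Emit:
apply_moves(
  commands=[
    [0.01, 0.003, 0, 0, -1],
    [0.025, 0.003, 0, 0, -1],
    [0.035, 0.003, 0, 0, -1],
    [0.042, 0.003, 0, 0, -1],
    [0.048, 0.003, 0, 0, -1],
    [0.054, 0.003, 0, 0, -1],
    [0.06, 0.003, 0, 0, -1],
    [0.066, 0.003, 0, 0, -1],
    [0.066, 0.003, 0, 0, -1],
  ],
)

```text
time: 7.35
ee_pos: [0.5073, -0.1513, 0.2053]
tcp_rot: [128.7, 89.8, 141.8]
wrist_force: [-1.2, 1.1, -1.4]
opening: 0.0225
```

```bash
cat > chk.py <<'E'
from h import *
np.set_printoptions(precision=4,suppress=True)
S=cams.camera("scene"); o=bot.get_obs(); ee=o["ee_pos"]
a=np.radians(13.1); d=np.array([np.cos(a),np.sin(a)])
W=cloud(S).reshape(-1,3); r=W-[ee[0],ee[1],0]; al=r[:,:2]@d; ac=r[:,:2]@[-d[1],d[0]]
m=(al>.024)&(al<.12)&(abs(ac)<.045)&(W[:,2]>.14)&(W[:,2]<.345)&(S["frame"].reshape(-1,3).max(-1)<90)
print("along",np.percentile(al[m],[2,50,98]),"across",np.percentile(ac[m],[2,50,98]),"z",np.percentile(W[m,2],[1,50,99]),m.sum())
u,v=pix(S,[.556,-.143,.2]).astype(int)
cv2.imwrite("pics/m5.png",cv2.resize(S["frame"][v-40:v+40,u-50:u+50],(750,600),interpolation=2))
plan([.507,-.1515,.2],103.1)
E
python3 chk.py
```

```text
along [0.0257 0.0645 0.0926] across [-0.0398  0.0003  0.0252] z [0.1465 0.248  0.3445] 346
shift [ 0.0055 -0.0001 -0.0004] roll -0.0011 jaw heading 103.04 ee [ 0.5074 -0.1514  0.2055] q6 -29.692495074242856 t 7.4
```

View pics/m5.png

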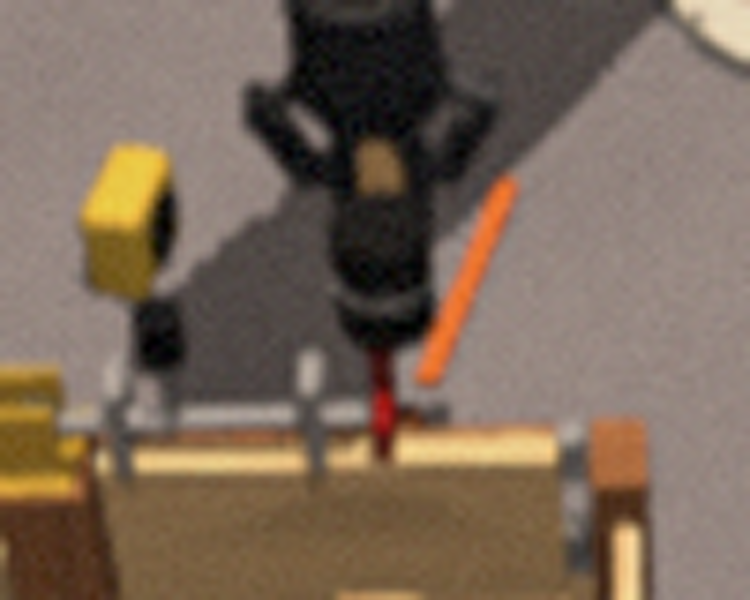

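Head sits centred over the red peg (383,340), staple at (310,370) clear on the left. Continue pressing.

Emit:
apply_moves(
  commands=[
    [0.005, 0, 0, 0, -1],
    [0.01, 0, 0, 0, -1],
    [0.013, 0, 0, 0, -1],
    [0.016, 0, 0, 0, -1],
    [0.016, 0, 0, 0, -1],
  ],
)

```text
time: 7.9
ee_pos: [0.5081, -0.1524, 0.1933]
tcp_rot: [-31.1, 89.9, -18.1]
wrist_force: [-8.8, -1.9, 25.0]
opening: 0.0224
```

```bash
sed -i s/m5.png/m6.png/ chk.py; python3 chk.py; python3 -c "
from h import *
print(bot.get_obs()['wrist_force'])"
```

```text
along [0.025  0.0616 0.0935] across [-0.038  -0.0019  0.0238] z [0.1491 0.2416 0.3438] 379
shift [-0.0067  0.0011 -0.0008] roll -0.0021 jaw heading 102.98 ee [ 0.5081 -0.1524  0.1933] q6 -29.675571746513242 t 7.95
[-9.37511597 -1.38854445 25.54344187]
```

View pics/m6.png

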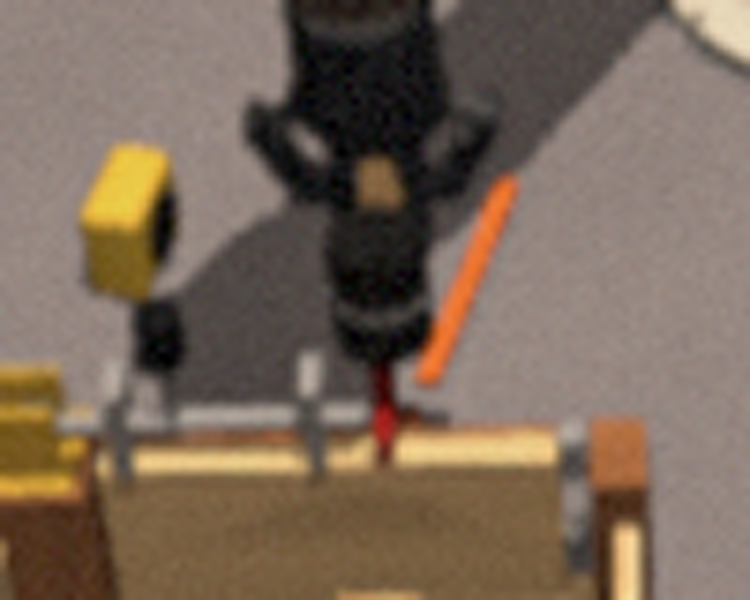

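Ring on the head moved down ~3 px and the force has risen to about 29 N, consistent with the stop. One firmer push, then lift.

Emit:
apply_moves(
  commands=[
    [0.004, 0, 0, 0, -1],
    [0.006, 0, 0, 0, -1],
    [0.006, 0, 0, 0, -1],
  ],
)

```text
time: 8.25
ee_pos: [0.5078, -0.1527, 0.1917]
tcp_rot: [-33.7, 89.6, -20.8]
wrist_force: [-17.9, 2.9, 32.2]
opening: 0.0227
```

Emit:
apply_moves(
  commands=[
    [-0.02, 0, 0, 0, -1],
    [-0.06, 0, 0, 0, -1],
    [-0.1, 0, 0, 0, -1],
    [-0.1, -0.0, -0.05, 0, -1],
    [-0.1, 0.0, -0.09, 0, -1],
    [-0.1, 0.0, -0.09, 0, -1],
    [-0.1, 0.0, -0.09, 0, -1],
  ],
)

```text
time: 8.95
ee_pos: [0.4192, -0.1731, 0.2907]
tcp_rot: [-35.7, 89.6, -22.8]
wrist_force: [0.2, -0.2, -4.4]
opening: 0.0222
```

```bash
python3 - <<'E'
from h import *
np.set_printoptions(precision=4,suppress=True)
S=cams.camera("scene");T=cams.camera("top");np.save("s7.npy",S,allow_pickle=True);np.save("t7.npy",T,allow_pickle=True)
o=bot.get_obs();print(o["ee_pos"],o["wrist_force"],o["opening"])
u,v=pix(S,[.56,-.16,.2]).astype(int)
a=cv2.resize(S["frame"][v-35:v+45,u-50:u+40],(450,400),interpolation=2)
u,v=pix(T,[.56,-.16,.2]).astype(int)
b=cv2.resize(T["frame"][v-40:v+40,u-35:u+35],(350,400),interpolation=2)
cv2.imwrite("pics/m7.png",np.hstack([a,b]))
for c in (S,T):
    W=cloud(c); m=red(c).astype(bool)&(abs(W[...,0]-.56)<.04)&(abs(W[...,1]+.145)<.04)&(W[...,2]>.1)
    w=W[m]; print(len(w), w.mean(0) if len(w) else "", np.sort(w[:,2])[-5:] if len(w) else "")
plan([.39,.20,.25],103.1)
E
```

```text
[ 0.4199 -0.1728  0.2904] [ 0.2978  0.7559 -4.5873] 0.0228284215111131
26 [ 0.5735 -0.1409  0.1559] [0.1772 0.1778 0.1818 0.1827 0.1846]
57 [ 0.5644 -0.1451  0.1674] [0.1848 0.1848 0.1851 0.1857 0.1874]
shift [0.0393 0.3701 0.0542] roll -0.0025 jaw heading 102.96 ee [ 0.4199 -0.1728  0.2904] q6 -35.3220052539342 t 9.05
```

View pics/m7.png

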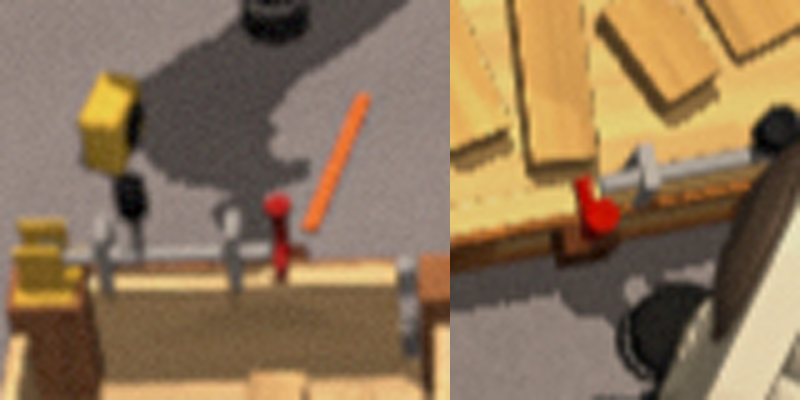

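Peg: red head now level near the rod (scene crop (278,205)), top view heights ~0.182 vs 0.215 before → fully down; gate still shut. Return the mallet to its original place.

```bash
python3 -c "
from h import *
plan([.492,.335,.12],114.3)"
```

```text
shift [0.1696 0.4793 0.1832] roll -0.198 jaw heading 102.96 ee [ 0.4199 -0.1728  0.2904] q6 -35.3220052539342 t 9.05
```

Emit:
apply_moves(
  commands=[
    [0.0, 0.044, 0.017, -0.02, -1],
    [0.0, 0.088, 0.034, -0.04, -1],
    [0.0, 0.132, 0.05, -0.06, -1],
    [0.0, 0.176, 0.067, -0.08, -1],
    [0.0, 0.22, 0.084, -0.1, -1],
    [0.0, 0.264, 0.1, -0.12, -1],
    [0.0, 0.308, 0.118, -0.14, -1],
    [0.03, 0.352, 0.134, -0.16, -1],
    [0.07, 0.396, 0.151, -0.18, -1],
    [0.11, 0.44, 0.168, -0.198, -1],
    [0.15, 0.47, 0.18, -0.198, -1],
    [0.17, 0.4793, 0.1832, -0.198, -1],
  ],
)

```text
time: 10.25
ee_pos: [0.4919, 0.3367, 0.119]
tcp_rot: [-45.4, 89.6, -21.0]
wrist_force: [0.8, 0.2, -2.7]
opening: 0.0225
```

Emit:
apply_moves(
  commands=[
    [0.02, 0, 0, 0, -1],
    [0.05, 0, 0, 0, -1],
    [0.075, 0, 0, 0, -1],
    [0.085, 0, 0, 0, -1],
    [0.085, 0, 0, 0, -1],
    [0.085, 0, 0, 0, -1],
  ],
)

```text
time: 10.85
ee_pos: [0.4929, 0.337, 0.0348]
tcp_rot: [-39.1, 89.6, -14.7]
wrist_force: [0.1, 0.4, -3.8]
opening: 0.0225
```

```bash
python3 -c "
from h import *
plan([.492,.335,.017],114.3)"
```

```text
shift [ 0.0178 -0.0014 -0.0017] roll 0.002 jaw heading 114.41 ee [0.4929 0.337  0.0348] q6 10.095903731663936 t 10.85
```

Emit:
apply_moves(
  commands=[
    [0.008, 0, 0, 0, -1],
    [0.013, 0, 0, 0, -1],
    [0.017, 0, 0, 0, -1],
    [0.018, 0, 0, 0, -1],
    [0.018, 0, 0, 0, -1],
  ],
)

```text
time: 11.35
ee_pos: [0.4929, 0.3369, 0.0167]
tcp_rot: [-40.8, 89.6, -16.4]
wrist_force: [-0.6, 0.5, -3.6]
opening: 0.0227
```

Emit:
apply_moves(
  commands=[
    [0.001, 0, 0, 0, -1],
    [0.002, 0, 0, 0, -1],
    [0.002, 0, 0, 0, 0],
    [0.002, 0, 0, 0, 1],
    [0.002, 0, 0, 0, 1],
    [0.002, 0, 0, 0, 1],
    [0.002, 0, 0, 0, 1],
    [-0.03, 0, 0, 0, 1],
    [-0.08, 0, 0, 0, 1],
    [-0.13, 0, 0, 0, 1],
    [-0.18, 0, 0, 0, 1],
  ],
)

```text
time: 12.45
ee_pos: [0.4914, 0.337, 0.1988]
tcp_rot: [-39.7, 89.6, -15.2]
wrist_force: [1.0, 0.9, -0.6]
opening: 0.0852
```

```bash
python3 - <<'E'
from h import *
th=np.radians(13.1); ex=np.array([np.cos(th),np.sin(th),0]); ey=np.array([-np.sin(th),np.cos(th),0])
S=cams.camera("scene"); b=S["frame"][160:280,340:440]; cv2.imwrite("pics/m8.png",cv2.resize(b,None,fx=4,fy=4,interpolation=2))
plan([.606,-.245,.30],13.1)
E
```

```text
shift [-0.0926 -0.578  -0.1366] roll -1.3734 jaw heading 114.41 ee [0.493  0.3382 0.2081] q6 10.183651123205328 t 12.5
```

View pics/m8.png

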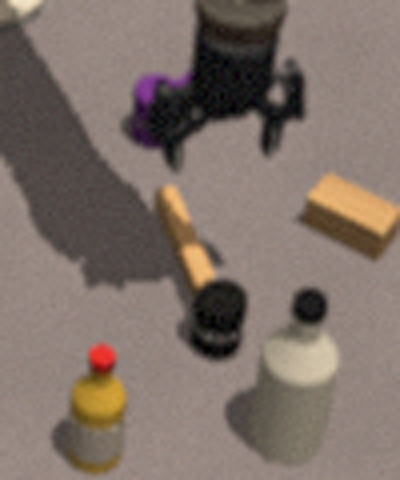

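Mallet stands released on the bench: head at (218,320), handle level, bottles untouched. Now go above the knob.

Emit:
apply_moves(
  commands=[
    [-0.04, -0.03, -0.01, 0.14, 1],
    [-0.08, -0.07, -0.02, 0.28, 1],
    [-0.09, -0.115, -0.03, 0.42, 1],
    [-0.09, -0.16, -0.04, 0.56, 1],
    [-0.09, -0.205, -0.05, 0.7, 1],
    [-0.09, -0.25, -0.06, 0.84, 1],
    [-0.09, -0.295, -0.07, 0.98, 1],
    [-0.09, -0.34, -0.08, 1.12, 1],
    [-0.09, -0.385, -0.09, 1.26, 1],
    [-0.09, -0.43, -0.1, 1.4, 1],
    [-0.09, -0.475, -0.11, 1.54, 1],
    [-0.09, -0.52, -0.12, 1.68, 1],
  ],
)

```text
time: 13.7
ee_pos: [0.5973, -0.1873, 0.2977]
tcp_rot: [86.6, 89.0, 14.4]
wrist_force: [0.6, 0.6, -0.1]
opening: 0.0855
```

```bash
python3 -c "
from h import *
plan([.607,-.244,.28],13.1)"
```

```text
shift [ 0.0176 -0.0084  0.0569] roll 0.0823 jaw heading 17.82 ee [ 0.5973 -0.1873  0.2977] q6 54.54209855696945 t 13.7
```

Emit:
apply_moves(
  commands=[
    [0.0, -0.0084, 0.03, 0.082, 1],
    [0.0, -0.0084, 0.0569, 0.082, 1],
    [0.017, -0.0084, 0.0569, 0.082, 1],
    [0.017, -0.0084, 0.0569, 0.082, 1],
    [0.017, -0.0084, 0.0569, 0.082, 1],
  ],
)

```text
time: 14.2
ee_pos: [0.6067, -0.2437, 0.2806]
tcp_rot: [93.4, 89.1, 16.5]
wrist_force: [0.0, 0.7, 0.4]
opening: 0.0858
```

```bash
python3 - <<'E'
from h import *
S=cams.camera("scene");T=cams.camera("top")
plan([.607,-.244,.2],13.1); ee=bot.get_obs()["ee_pos"]
o=[]
for c in (S,T):
    u,v=pix(c,[.607,-.244,.23]).astype(int); x=c["frame"][v-30:v+30,u-30:u+30].copy(); x=cv2.resize(x,(400,400),interpolation=2)
    o.append(x)
cv2.imwrite("pics/m9.png",np.hstack(o))
E
```

```text
shift [ 0.0816 -0.0016  0.0006] roll 0.0012 jaw heading 13.17 ee [ 0.607  -0.2434  0.2817] q6 54.73737654753906 t 14.3
```

View pics/m9.png

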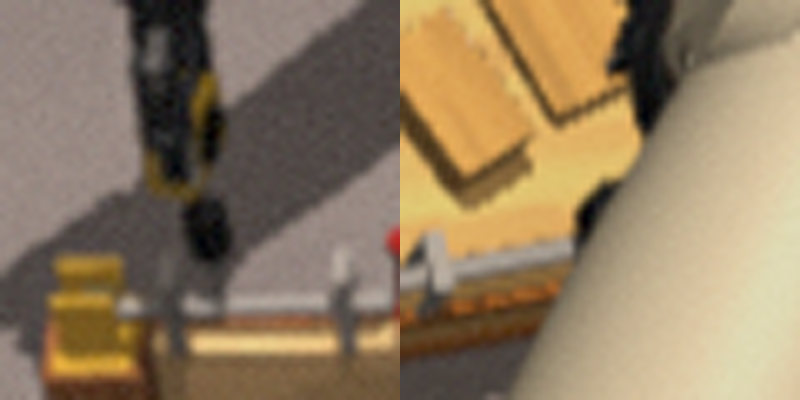

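The front finger (175,150) stands just beyond the knob (207,225), TCP within ~3 mm of the knob axis in y. Descend and grip.

Emit:
apply_moves(
  commands=[
    [0.04, -0.001, 0, 0, 1],
    [0.07, -0.001, 0, 0, 1],
    [0.085, -0.001, 0, 0, 1],
    [0.085, -0.001, 0, 0, 1],
    [0.085, -0.001, 0, 0, -1],
    [0.085, -0.001, 0, 0, -1],
    [0.085, -0.001, 0, 0, -1],
    [0.085, -0.001, 0, 0, -1],
    [0.085, -0.001, 0, 0, -1],
    [0.085, -0.001, 0, 0, -1],
    [0.085, -0.001, 0, 0, -1],
  ],
  newtons=60,
)

```text
time: 15.4
ee_pos: [0.6078, -0.2434, 0.1978]
tcp_rot: [86.2, 88.9, 9.3]
wrist_force: [2.3, 0.8, 6.4]
opening: 0.0246
```

```bash
python3 - <<'E'
from h import *
o=bot.get_obs();print(o["wrist_force"],o["opening"],o["ee_pos"])
th=np.radians(13.1); ey=np.array([-np.sin(th),np.cos(th),0])
plan(o["ee_pos"]+[0,0,.0155]); plan(o["ee_pos"]+[0,0,.0155]+ey*.045)
E
```

```text
[2.29144271 0.79220795 6.39214425] 0.024631021651468347 [ 0.60783924 -0.24339761  0.19776721]
shift [-0.0155  0.0003  0.    ] roll 0 jaw heading 13.16 ee [ 0.6078 -0.2434  0.1978] q6 54.76836479713181 t 15.4
shift [-0.0156  0.0003 -0.045 ] roll 0 jaw heading 13.16 ee [ 0.6078 -0.2434  0.1978] q6 54.76836479713181 t 15.4
```

Knob gripped (opening 24.6 mm for 26 mm, same bias as the handle). Lift.

Emit:
apply_moves(
  commands=[
    [-0.005, 0, 0, 0, -1],
    [-0.01, 0, 0, 0, -1],
    [-0.014, 0, 0, 0, -1],
    [-0.016, 0, 0, 0, -1],
    [-0.016, 0, 0, 0, -1],
    [-0.016, 0, 0, 0, -1],
  ],
)

```text
time: 16.0
ee_pos: [0.6076, -0.2434, 0.2137]
tcp_rot: [86.2, 88.9, 9.4]
wrist_force: [2.1, 1.2, -1.4]
opening: 0.0246
```

Emit:
apply_moves(
  commands=[
    [0, 0, -0.003, 0, -1],
    [0, 0, -0.006, 0, -1],
    [0, 0, -0.01, 0, -1],
    [0, 0, -0.014, 0, -1],
    [0, 0, -0.014, 0, -1],
  ],
)

```text
time: 16.5
ee_pos: [0.6042, -0.2289, 0.2137]
tcp_rot: [88.2, 88.9, 11.4]
wrist_force: [1.4, 1.9, -2.4]
opening: 0.0248
```

Force stays small: the nose has passed the lip. Draw the rest.

Emit:
apply_moves(
  commands=[
    [0, 0, -0.006, 0, -1],
    [0, 0, -0.012, 0, -1],
    [0, 0, -0.018, 0, -1],
    [0, 0, -0.024, 0, -1],
    [0, 0, -0.028, 0, -1],
    [0, 0, -0.028, 0, -1],
    [0, 0, -0.028, 0, -1],
  ],
)

```text
time: 17.2
ee_pos: [0.5978, -0.2011, 0.2138]
tcp_rot: [90.5, 88.9, 13.7]
wrist_force: [2.7, 2.1, -1.9]
opening: 0.0246
```

```bash
python3 - <<'E'
from h import *
o=bot.get_obs();p=o["ee_pos"];print(o["wrist_force"],o["opening"],p)
th=np.radians(13.1); Rz=lambda a:Ro.from_euler("z",a).as_matrix()
# hinge: along bay y from knob-at-shot by 205 mm
ex=np.array([np.cos(th),np.sin(th),0]); ey=np.array([-np.sin(th),np.cos(th),0])
h=np.array([.607,-.2434,p[2]])+ey*.205; print("hinge",h)
for a in (.06,.12,.18,.24,.3,.36,.42):
    t=h+Rz(-a)@(p-h); t[2]=p[2]-.012; plan(t,np.degrees(th-a))
E
```

```text
[ 2.67292338  2.08393564 -1.94248772] 0.024563359479289747 [ 0.59780475 -0.20109973  0.21381055]
hinge [ 0.56053648 -0.04373493  0.21381055]
shift [ 0.0118 -0.0099 -0.0003] roll 0.0623 jaw heading 13.23 ee [ 0.5978 -0.2011  0.2138] q6 57.90950845370913 t 17.2
shift [ 0.0116 -0.0196 -0.0011] roll 0.1223 jaw heading 13.23 ee [ 0.5978 -0.2011  0.2138] q6 57.90950845370913 t 17.2
shift [ 0.0114 -0.0292 -0.0026] roll 0.1823 jaw heading 13.23 ee [ 0.5978 -0.2011  0.2138] q6 57.90950845370913 t 17.2
shift [ 0.0112 -0.0387 -0.0046] roll 0.2423 jaw heading 13.23 ee [ 0.5978 -0.2011  0.2138] q6 57.90950845370913 t 17.2
shift [ 0.0111 -0.048  -0.0071] roll 0.3023 jaw heading 13.23 ee [ 0.5978 -0.2011  0.2138] q6 57.90950845370913 t 17.2
shift [ 0.0109 -0.0572 -0.0103] roll 0.3623 jaw heading 13.23 ee [ 0.5978 -0.2011  0.2138] q6 57.90950845370913 t 17.2
shift [ 0.0107 -0.0662 -0.0139] roll 0.4223 jaw heading 13.23 ee [ 0.5978 -0.2011  0.2138] q6 57.90950845370913 t 17.2
```

Emit:
apply_moves(
  commands=[
    [0.004, 0, 0, 0, -1],
    [0.008, 0, 0, 0, -1],
    [0.01, -0.01, -0.0003, 0.06, -1],
    [0.01, -0.0196, -0.0011, 0.12, -1],
    [0.01, -0.0292, -0.0026, 0.18, -1],
    [0.01, -0.0387, -0.0046, 0.24, -1],
    [0.01, -0.048, -0.0071, 0.3, -1],
    [0.01, -0.0572, -0.0103, 0.36, -1],
    [0.01, -0.0662, -0.0139, 0.42, -1],
    [0.01, -0.0662, -0.0139, 0.42, -1],
    [0.01, -0.0662, -0.0139, 0.42, -1],
    [0.01, -0.0662, -0.0139, 0.42, -1],
  ],
)

```text
time: 18.4
ee_pos: [0.5308, -0.2029, 0.2024]
tcp_rot: [113.4, 88.9, 12.7]
wrist_force: [3.7, -1.2, -1.5]
opening: 0.0247
```

Emit:
apply_moves(
  commands=[
    [0, 0, 0, 0, -1],
    [0, 0, 0, 0, -1],
    [0, 0, 0, 0, -1],
    [0, 0, 0, 0, -1],
  ],
)

```text
time: 18.8
ee_pos: [0.5309, -0.203, 0.2023]
tcp_rot: [113.5, 88.9, 12.7]
wrist_force: [4.7, 0.2, -2.9]
opening: 0.0246
```

```bash
python3 - <<'E'
from h import *
np.set_printoptions(precision=4,suppress=True)
S=cams.camera("scene");T=cams.camera("top")
o=bot.get_obs();p=o["ee_pos"];print(o["wrist_force"],o["opening"],p,o["time"])
h=np.array([.5605,-.0437]); v=p[:2]-h; print("radius",np.hypot(*v),"gate from knob",-(np.arctan2(v[1],v[0])-np.arctan2(-np.cos(.2286),np.sin(.2286))))
u,w=pix(S,[.56,-.16,.15]).astype(int); a=cv2.resize(S["frame"][w-40:w+40,u-50:u+50],(500,400),interpolation=2)
u,w=pix(S,[.5,.33,.05]).astype(int); b=cv2.resize(S["frame"][w-40:w+40,u-30:u+30],(300,400),interpolation=2)
cv2.imwrite("pics/m10.png",np.hstack([a,b]))
E
```

```text
[ 3.8456 -0.2945 -2.7701] 0.024750385238773685 [ 0.5308 -0.2029  0.2023] 18.9
radius 0.16198000338463148 gate from knob 0.4127072776874665
```

View pics/m10.png

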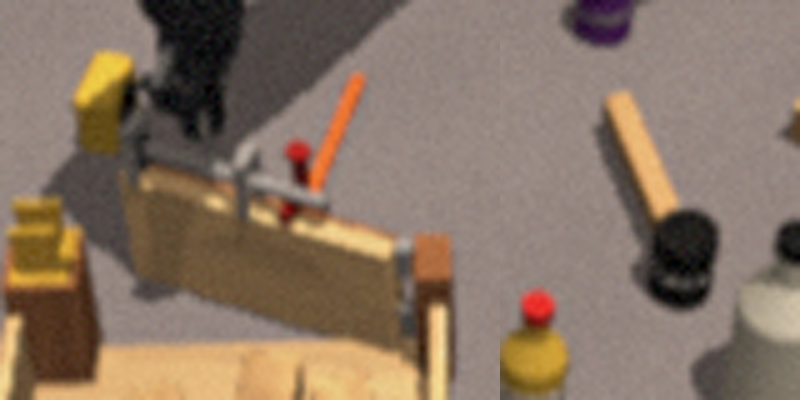

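The gate is ajar, with its free end at (130,180) away from the keeper (45,240). The bolt is drawn, the peg is down (298,152), and the mallet is standing alone at (680,250). Handing in.

```bash
python3 -c "
from h import *
print(bot.job_done()); o=bot.get_obs(); print(o['ee_pos'],o['wrist_force'],o['opening'])"
```

```text
the job is handed in; nothing more can be done
None
the job is handed in; nothing more can be done
```

I finished the task and handed it in at about 19 s, with the fingers holding the gate about 0.41 rad ajar. The hand-in gave no verdict, so everything below is from my own checks.

- **Peg:** I pressed it down with the mallet head until it hit the stop. Its top went from about 0.215 m to 0.182–0.185 m. The camera alone is not exact enough to prove the last 3 mm, but the contact force rose to about 30 N or more, well above the peg's own 8–11 N, which points to the stop.
- **Mallet:** It stands released at its original place, and the last picture shows it untouched.
- **Bolt:** I lifted it about 16 mm by the knob and drew it back with little resistance. The knob's distance from the hinge (162 mm) puts it about 43 mm drawn.
- **Gate at hand-in:** The arm had settled, and the fingers were holding the knob against the spring with about 4–5 N.
- **Bystanders:** None looked moved in the pictures, but I did not measure their positions again.
- **Disagreement:** The top and scene cameras differed by a few millimetres on the peg and knob positions, so I used values in between.

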